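Park the weight box in its rail lane

ROBOT

A 7-joint arm with a two-finger parallel gripper is mounted at the origin on a cart in front of the work surface, level with it; the furniture and walls round the work are solid. World frame = base frame: x ahead of the robot, y to its left, z up, the work surface at z = 0. Lengths are in m, angles in rad, forces in N, time in s.
With the tool pointing down it reaches from about 0.4 to 0.875 m from the base axis. Payload 19.3 kg.
Tool frame: the origin (TCP) lies where the fingers leave the gripper's body, on its centre line; the fingertips stand bot.tip_reach ahead of it and the grasp point (between the pads) lies 54 mm ahead of it (bot.tip_reach is the distance from the TCP to the fingertips, in m); z points along the fingers, y is the line along which they close (so a half turn about z gives the same grasp; the last joint's range is limited). The gripper opens to 85 mm and grips with 20 to 120 N. Pads are 22 mm wide; open, the fingers measure 114 mm over their backs; the gripper's body (76 mm by 85 mm) begins 54 mm behind the grasp point. The pads swing forward as they close: fully open they stand 13 mm farther back than shut.
Start: joints at [1.107, 0.521, -0.036, 1.599, 0.021, 1.021, -0.113], TCP at [0.24, -0.577, 0.304] pointing down, gripper open.
Joint ranges: [-2.91, 2.91], [-0.3, 2.13], [-1.5, 1.42], [0.17, 2.43], [-1.26, 4.41], [0.16, 1.93], [-2.52, 2.52]. Speed limits (rad/s): [1.89, 1.89, 2.39, 2.39, 3.01, 3.01, 3.01].

INTERFACE

Orientations are given as [roll, pitch, yaw] about the fixed x, y, z axes, in that order (R = Rz(yaw) Ry(pitch) Rx(roll)).
In Python, from workcell import bot gives the robot as it stands. The module is installed in compiled form; this text tells all that it offers.
- The arm moves only by the shell command python3 -m jog 'ROWS' [FORCE]. ROWS is JSON, a list that holds one entry, the list of rows, each a list of 7 numbers: the shift along the tool's x, y, z in mm, then the turn, a rotation vector about the tool's x, y, z in rad, then the opening, from 0 (shut) to 1 (fully open). In form: [[[tx, ty, tz, wx, wy, wz, fingers], ...]]. A call has 1 to 5 rows; each row shifts and turns the commanded pose from where the row before left it, along the tool's axes as they then stand; what a row does not reach is not made up. A row lasts 1/10 s, in which the tool goes at most 50 mm and 8.59 degrees, less where a joint would pass 70% of its speed; a pose out of reach is approached as far as the arm can. A call is refused whole if a number of a shift passes 50 or a number of a turn 0.15, either way. A call with a gripper value outside its range is refused whole. The fingers move at their own pace and stop on an object; FORCE is the grip in N (left out, the last holds). Time passes only in rows, so rows that do not move let the fingers close. It gives the time, the measured TCP pose, the force, the opening and the grip force at its end, in the units of the state.
- bot.observe(): the state, without advancing time (a new reading comes with each control period).
- bot.grab_frame(name): name is "side" or "top"; returns a dict with "img" (400x640x3 uint8, red, green, blue), "intrinsics" (3x3 intrinsics, pixels), "R" (3x3) and "t" (3): a world point X has camera coordinates R X + t. Camera axes: x right, y down, z forward; pixel columns grow to the right and rows downward; lengths in m; the calibration is good to about 2 mm. A picture is of the moment at which its call begins. There is no depth.
- bot.job_done(): hands the job in; it is judged then, once.
Trained networks look in a picture, given as the dict that the camera call returned (one of the last four; its "shot" number tells which), for a name from the list of things; names that differ only in an ending like _2 or _b are one class to them, and where a whole thing is asked for, a point or a joint stands for the part that bears it (a point fixed in the world has none). Each returns a list of dicts, best first, with "conf" (0 to 1); they miss things now and then, are a little off and sometimes report something else, mostly with a low value. They report only what shows in the picture. A call takes as long as a camera call.
- bot.trace(query, picture): "region" (400x640 bool, what is visible of it).
- bot.spot_point(query, picture): "xyz" ([x, y, z] in m, in world coordinates, good to about 4 mm: a listed point, or the origin of a listed thing).
The state is a dict: "clock": time; "qpos": joint angles; "qd": joint speeds; "joint_efforts": joint torques, N m; "position": TCP position; "tool_rot": TCP orientation; "force": force on the tool from outside, world axes, zero at the start; "moment": the same for the moment, N m; "grip_width": finger opening in m; "finger_force": force on a finger pad.
Only numpy, scipy, OpenCV 4.12 (cv2) and the standard library are available. Lean on these libraries where they do the work, as an engineer would, in place of code of your own. Each camera call takes 0.05 s, during which the arm holds its last target. There are 200 camera calls.

TASK

Push the closed wooden weight box lengthwise into the lane between the two low metal rails, until its leading end rests gently against the stop bar that closes the far end of the lane. Only push it along the table with the fingers: do not pinch, lift or tip it, and let neither the box nor the hand touch either rail on the way. Leave the bottle, the beaker and the timer where they stand, and take the hand away at the end.

Things in the scene. Friction and masses are not known exactly. Their poses are not given: they have to be found in the camera images.
- weight_box: closed wooden weight box, loose before the lane's mouth, up to 45 mm off its centre line and 0.2 rad askew. Solid body 86 mm wide (x), 150 long (y), 46 high; fittings 3 mm proud of the long sides. 0.5 to 0.8 kg, slides at roughly 2 to 8 N. Origin: centre of its underside, z up. Its y axis points roughly down the lane (the end at y = +75 mm leads). The lid is fixed.
- dock: the lane, fixed on the bare table. Origin: on the table, middle of the mouth; x points down the lane, y across, z up. Rails from x = 0 to 238 mm, inner faces at y = +-54 mm (11 mm spare each side of the box). The rigid stop bar (steel, rubber face, 132 mm wide, 30 mm high) has its face at x = 235 mm: the box is home with its origin at x = 160, y = 0 mm.
- rail_a: the aluminium rail on the dock's +y side, fixed, 238 mm long (its x, parallel to the lane), 12 mm wide, 18 mm high. Origin: centre of its underside, at x = 119, y = +60 mm of the dock. Fingertips kept more than 18 mm above the table pass over it.
- rail_b: the same rail on the dock's -y side; origin at x = 119, y = -60 mm of the dock.
- bottle: white plastic bottle with screw cap, 51 mm across, 96 mm high, loose, standing beyond the stop bar. Origin: centre of its underside. To be left alone.
- beaker: clear beaker, 62 mm across, 82 mm high, loose, standing beside the lane on the dock's -y side (the side away from the robot). Origin: centre of its underside. To be left alone.
- timer: flat white timer, 58x60x16 mm, loose, lying beside the lane on the dock's +y side (the side towards the robot). Origin: centre of its underside. To be left alone.

How it is judged:
By the outcome, as a careful person would: the job done as asked, in the order asked, and still so for the second after the job is handed in, with the robot touching nothing.
It also fails if it takes over 72 s, if anything falls off the work surface, if the arm or the gripper's body presses on something with over 40 N, if the wrist force passes 120 N, or if a joint passes its speed limit or range.

## Working session

There is one attempt and no reset: what is moved stays moved. The work goes in short steps, Python scripts to look and compute and a shell command to move; the robot and the scene stay as the last step left them, time stands still between calls to the robot, and variables do not carry over. Pictures are saved under pics/ and viewed, at most 10 in all, crops included, and the job is handed in when it is done.

```bash
mkdir -p pics; cat > h.py <<'E'
import numpy as np, cv2
from workcell import bot
def snap(n,f):
    p=bot.grab_frame(n); cv2.imwrite('pics/'+f,p['img'][:,:,::-1]); return p
def back(p,u,v,z):
    K=np.array(p['intrinsics']);R=np.array(p['R']);t=np.array(p['t'])
    d=R.T@np.linalg.solve(K,[u,v,1.]); c=-R.T@t
    return c+d*(z-c[2])/d[2]
def proj(p,X):
    c=np.array(p['R'])@np.array(X)+np.array(p['t']); q=np.array(p['intrinsics'])@c; return q[:2]/q[2]
E
python3 - <<'E'
from h import *
s=bot.observe(); print(s['position'],s['tool_rot'],s['force'],bot.tip_reach,s['clock'])
for n in('top','side'):
    p=snap(n,n+'1.png')
    print(n,-np.array(p['R']).T@np.array(p['t']))
    for q in('weight_box','dock','rail_a','bottle','beaker','timer'):
        print(q,[(np.round(r['xyz'],4),round(r['conf'],2)) for r in bot.spot_point(q,p)[:2]])
E
```

```text
[ 0.23969763 -0.57693346  0.303348  ] [-3.14048201e+00  5.72836254e-05  3.93790712e-01] [-0.60730214  0.405065   -0.01257394] 0.0726 0.0
top [0.43747231 0.02902959 0.91925424]
weight_box [(array([ 0.5933, -0.1891, -0.0026]), 0.9)]
dock []
rail_a [(array([ 0.5036,  0.0687, -0.0031]), 0.8), (array([ 0.624 ,  0.0709, -0.0024]), 0.66)]
bottle [(array([0.5873, 0.248 , 0.0017]), 0.6)]
beaker [(array([0.6881, 0.0852, 0.0019]), 0.72)]
timer [(array([0.4499, 0.0665, 0.0007]), 0.76)]
side [0.17881787 0.61484098 0.49676556]
weight_box [(array([ 0.5922, -0.1884,  0.0032]), 0.84)]
dock [(array([ 0.5644, -0.0504, -0.002 ]), 0.84)]
rail_a [(array([0.6207, 0.071 , 0.0008]), 0.95), (array([0.5039, 0.0672, 0.0016]), 0.8)]
bottle [(array([0.5809, 0.2509, 0.0019]), 0.6)]
beaker [(array([6.918e-01, 8.750e-02, 3.000e-04]), 0.92)]
timer []
```

View pics/top1.png

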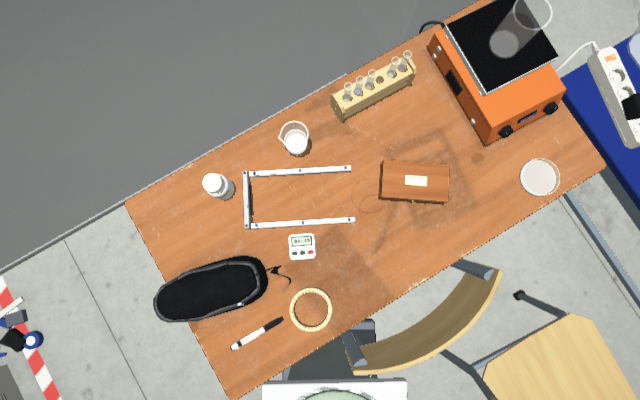

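View pics/side1.png

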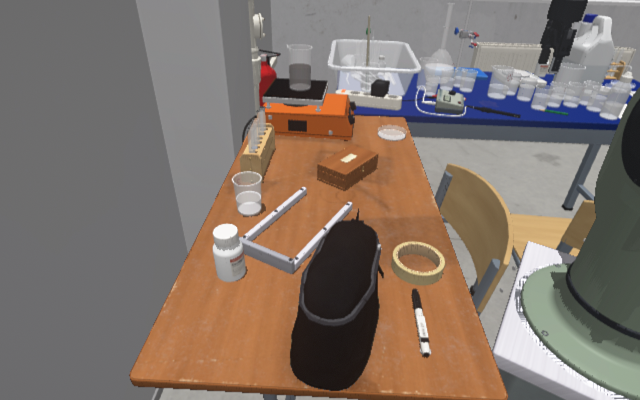

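```bash
cat >> h.py <<'E'
from scipy.optimize import minimize
def mask(p,boxes,pose):
    m=np.zeros((1600,2560),np.uint8); x,y,a=pose; c,s=np.cos(a),np.sin(a)
    for (x0,x1,y0,y1,z1) in boxes:
        P=np.array([proj(p,[x+c*i-s*j,y+s*i+c*j,k]) for i in(x0,x1) for j in(y0,y1) for k in(0,z1)])
        cv2.fillConvexPoly(m,cv2.convexHull(np.round((P+.5)*4-.5).astype(np.int32)),1)
    return cv2.resize(m.astype(np.float32),(640,400),interpolation=cv2.INTER_AREA)
BOX=[(-.043,.043,-.075,.075,.046)]
DOCK=[(0,.238,.054,.066,.018),(0,.238,-.066,-.054,.018)]
def fit(pr,boxes,x0):
    def cost(v):
        c=0
        for p,r in pr:
            m=mask(p,boxes,v); c+=np.abs(m-r).sum()/r.sum()
        return c/len(pr)
    x0=np.array(x0); S=x0+np.array([[0,0,0],[.01,0,0],[0,.01,0],[0,0,.08]])
    r=minimize(cost,x0,method='Nelder-Mead',options=dict(initial_simplex=S,xatol=2e-4,fatol=1e-4)); return r.x.round(4),round(r.fun,3)
def region(p,q,n=1,thr=.5):
    m=np.zeros((400,640),np.float32)
    for r in [r for r in bot.trace(q,p) if r['conf']>thr][:n]: m=np.maximum(m,r['region'])
    return m
def local(box,d):
    c,s=np.cos(d[2]),np.sin(d[2]); e=np.array(box[:2])-d[:2]
    return np.round([(c*e[0]+s*e[1])*1e3,(-s*e[0]+c*e[1])*1e3,box[2]+np.pi/2-d[2]],3)
E
python3 - <<'E'
from h import *
T=bot.grab_frame('top');S=bot.grab_frame('side')
b=[(p,region(p,'weight_box')) for p in(T,S)]; d=[(p,region(p,'rail_a',2)) for p in(T,S)]
for k in (b,d):
    x=BOX if k is b else DOCK; x0=[.593,-.189,-.03] if k is b else [.5644,-.0504,1.57]
    for sub in (k,k[:1],k[1:]):
        print(fit(sub,x,x0),[int(r.sum()) for p,r in sub])
for q in('weight_box','rail_a'):
  m=region(T,q,2); ys,xs=np.nonzero(m); print(q,xs.min(),xs.max(),ys.min(),ys.max())
cv2.imwrite('pics/crop1.png',cv2.resize(T['img'][130:250,200:480,::-1],None,fx=2.8,fy=2.8,interpolation=2))
E
```

```text
(array([ 0.5912, -0.1875, -0.0951]), np.float64(0.042)) [2778, 1805]
(array([ 0.5911, -0.1877, -0.1041]), np.float64(0.028)) [2778]
(array([ 0.5916, -0.1892, -0.0612]), np.float64(0.046)) [1805]
(array([ 0.569 , -0.0528,  1.6146]), np.float64(0.23)) [1344, 1336]
(array([ 0.5685, -0.0508,  1.6121]), np.float64(0.137)) [1344]
(array([ 0.5702, -0.0621,  1.6173]), np.float64(0.28)) [1336]
weight_box 379 449 159 203
rail_a 248 354 165 227
```

View pics/crop1.png

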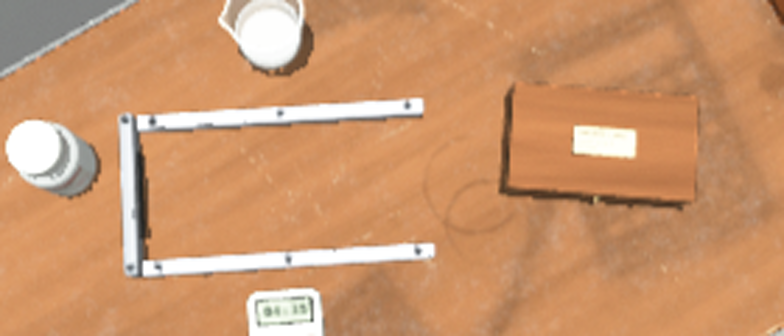

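The crop shows the lane closing to the left, with rail ends at crop (423,105) and (434,250). The box (corners 512,85 to 692,202) sits about 17 mm off to the far side and 0.14 rad askew, with a clasp at (597,198). I'll push its far side first to line it up.

```bash
python3 -m jog '[[[45,-15.7,0,0,0,0,1],[45,-15.7,0,0,0,0,1],[45,-15.7,0,0,0,0,1],[45,-15.7,0,0,0,0,1],[45,-15.7,0,0,0,0,1]]]'
python3 -m jog '[[[45,-15.7,0,0,0,0,1],[45,-15.7,0,0,0,0,1],[45,-15.7,0,0,0,0,1],[45,-15.7,0,0,0,0,1],[45,-15.7,0,0,0,0,1]]]'
python3 -m jog '[[[45,-15.7,0,0,0,0,1],[45,-15.7,0,0,0,0,1],[0,0,0,0,0,0.12,1],[0,0,0,0,0,0.12,1],[0,0,0,0,0,0.12,1]]]'
python3 -m jog '[[[0,0,0,0,0,0.13,1],[0,0,0,0,0,0,1],[0,0,0,0,0,0,1]]]'
python3 - <<'E'
from h import *
s=bot.observe(); print(s['position'],s['tool_rot'],s['force'],s['clock'],bot.tip_reach,s['grip_width'])
E
```

```text
clock: 1.6
position: [0.4187, -0.4169, 0.3041]
tool_rot: [3.141, -0.0, 0.394]
force: [0.6, -1.2, 0.2]
grip_width: 0.0854
finger_force: 0.0
clock: 2.1
position: [0.5964, -0.2581, 0.304]
tool_rot: [3.141, -0.0, 0.394]
force: [1.4, 0.0, -0.2]
grip_width: 0.0856
finger_force: 0.0
clock: 2.6
position: [0.6663, -0.1957, 0.3036]
tool_rot: [-3.142, 0.0, 0.029]
force: [0.4, 0.5, 0.3]
grip_width: 0.0856
finger_force: 0.0
clock: 2.9
position: [0.6662, -0.1958, 0.3038]
tool_rot: [3.142, 0.0, -0.092]
force: [-0.2, -0.1, -0.4]
grip_width: 0.0856
finger_force: 0.0
[ 0.66622643 -0.19583454  0.30384087] [ 3.14150070e+00  1.05796394e-04 -9.20526427e-02] [-0.16703165 -0.13249193 -0.40826973] 2.9 0.0726 0.08560520698550488
```

```bash
python3 -m jog '[[[0,0,45,0,0,0,1],[0,0,45,0,0,0,1],[0,0,45,0,0,0,1],[0,0,40,0,0,0,1],[0,0,30,0,0,0,1]]]'
python3 -m jog '[[[0,0,0,0,0,0,1],[0,0,0,0,0,0,1]]]'
python3 - <<'E'
from h import *
p=snap('side','side2.png')
cv2.imwrite('pics/c2.png',cv2.resize(p['img'][100:300,180:460,::-1],None,fx=2.8,fy=2.8,interpolation=2))
E
```

```text
clock: 3.4
position: [0.6654, -0.1958, 0.0962]
tool_rot: [-3.141, 0.002, -0.092]
force: [0.7, 1.2, -0.3]
grip_width: 0.0853
finger_force: 0.0
clock: 3.6
position: [0.6664, -0.1962, 0.0996]
tool_rot: [-3.141, -0.0, -0.095]
force: [0.1, -0.6, 0.6]
grip_width: 0.0857
finger_force: 0.0
```

View pics/c2.png

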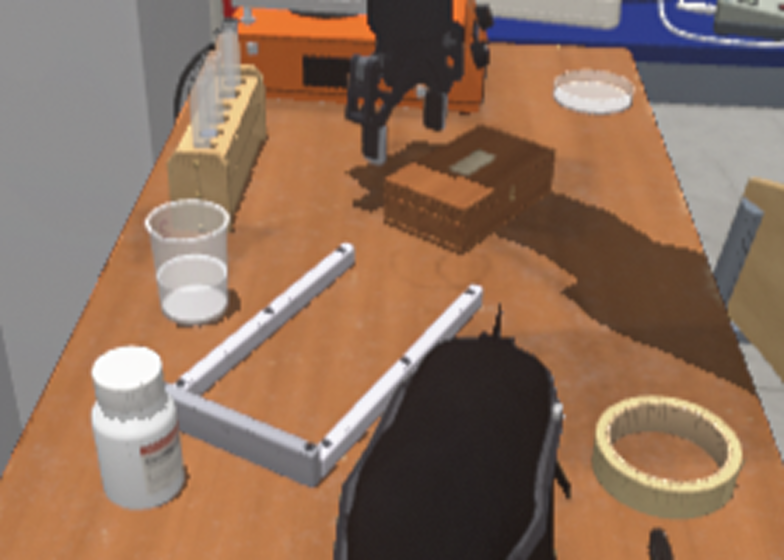

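The fingertip shows at crop (374,160), beyond the box's far side and clear of it. I'll work out its height.

```bash
python3 - <<'E'
from h import *
p=bot.grab_frame('side')
for z in (.01,.02,.027,.035,.045): print(z, proj(p,[.671,-.147,z]), back(p,313.6,157,z))
E
```

```text
0.01 [312.51509261 168.28686481] [ 0.7042536  -0.20294432  0.01      ]
0.02 [312.57469883 164.85818499] [ 0.69345917 -0.18614393  0.02      ]
0.027 [312.61680691 162.43603633] [ 0.68590307 -0.17438365  0.027     ]
0.035 [312.66532264 159.64530581] [ 0.67726752 -0.16094334  0.035     ]
0.045 [312.72656364 156.12258954] [ 0.66647309 -0.14414294  0.045     ]
```

```bash
python3 -m jog '[[[0,0,10,0,0,0,1],[0,0,10,0,0,0,1],[-5,0,0,0,0,0,1],[-5,0,0,0,0,0,1],[0,0,0,0,0,0,1]]]'
for i in 1; do python3 -m jog '[[[-3,0,0,0,0,0,1],[0,0,0,0,0,0,1]]]'
python3 -m jog '[[[-3,0,0,0,0,0,1],[0,0,0,0,0,0,1]]]'
python3 -m jog '[[[-3,0,0,0,0,0,1],[0,0,0,0,0,0,1]]]'; done | grep -E 'pos|force|rot'
```

```text
clock: 4.2
position: [0.6556, -0.1952, 0.0791]
tool_rot: [3.141, 0.0, -0.096]
force: [0.1, 0.1, -0.4]
grip_width: 0.0854
finger_force: 0.0
position: [0.6531, -0.1948, 0.0792]
tool_rot: [3.142, -0.0, -0.096]
force: [0.0, -0.0, -0.4]
finger_force: 0.0
position: [0.65, -0.1945, 0.079]
tool_rot: [3.142, 0.0, -0.096]
force: [-0.2, 0.4, 0.3]
finger_force: 0.0
position: [0.6469, -0.1942, 0.0789]
tool_rot: [-3.142, 0.0, -0.096]
force: [0.5, 0.5, 0.9]
finger_force: 0.0
```

```bash
(python3 -m jog '[[[-2,0,0,0,0,0,1],[0,0,0,0,0,0,1]]]'
python3 -m jog '[[[-2,0,0,0,0,0,1],[0,0,0,0,0,0,1]]]'
python3 -m jog '[[[-2,0,0,0,0,-0.02,1],[-2,0,0,0,0,-0.02,1],[-2,0,0,0,0,-0.02,1],[-2,0,0,0,0,-0.02,1],[0,0,0,0,0,0,1]]]')| grep -E 'pos|force:|rot'
python3 - <<'E'
from h import *
T=bot.grab_frame('top');S=bot.grab_frame('side')
D=[.5685,-.0515,1.613]
b=[(p,region(p,'weight_box')) for p in(T,S)]
for k in(b[:1],b[1:]):
  f=fit(k,BOX,[.585,-.189,-.05]);print(f,local(f[0],D))
d=region(T,'rail_a',2); print(fit([(T,d)],DOCK,D))
cv2.imwrite('pics/c3.png',cv2.resize(T['img'][130:250,200:480,::-1],None,fx=2.8,fy=2.8,interpolation=2))
E
```

```text
position: [0.645, -0.194, 0.0789]
tool_rot: [-3.142, 0.0, -0.096]
force: [0.2, 0.7, -0.0]
finger_force: 0.0
position: [0.6432, -0.1938, 0.079]
tool_rot: [-3.142, -0.0, -0.096]
force: [-0.1, -0.1, -1.0]
finger_force: 0.1
position: [0.6349, -0.1934, 0.0789]
tool_rot: [-3.142, 0.0, -0.015]
force: [0.5, -0.7, -0.1]
finger_force: 0.0
(array([ 0.5809, -0.1915, -0.0366]), np.float64(0.065)) [-1.40399e+02 -6.48200e+00 -7.90000e-02]
(array([ 0.5822, -0.1948, -0.0277]), np.float64(0.046)) [-1.4375e+02 -7.6420e+00 -7.0000e-02]
(array([ 0.5692, -0.0499,  1.6179]), np.float64(0.217))
```

View pics/c3.png

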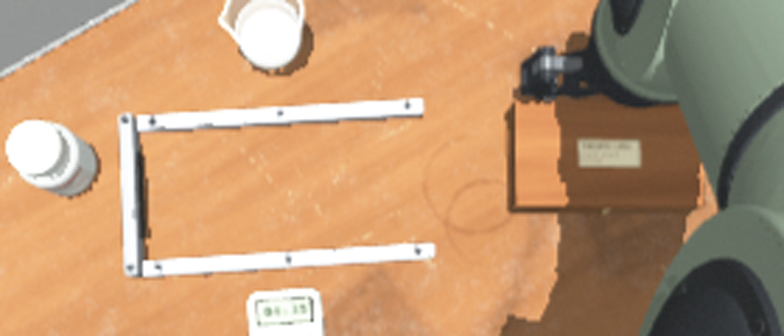

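The box follows the fingers: its top-left corner is now at crop (512,100) and it is nearly parallel to the rails. About 7 mm and 0.06 rad remain.

```bash
(python3 -m jog '[[[-2,0,0,0,0,-0.02,1],[-2,0,0,0,0,-0.02,1],[-1.5,0,0,0,0,-0.02,1],[-1.5,0,0,0,0,0,1],[0,0,0,0,0,0,1]]]'
python3 -m jog '[[[15,0,0,0,0,0,1],[20,0,0,0,0,0,1],[0,0,-30,0,0,0,1],[0,0,-40,0,0,0,1],[0,0,0,0,0,0,1]]]'
python3 -m jog '[[[0,0,-20,0,0,0,1],[0,50,0,0,0,0,0.4],[0,50,0,0,0,0,0.4],[0,50,0,0,0,0,0.4],[0,0,0,0,0,0,0.4]]]'
)| grep -E 'pos|force:|rot'
python3 - <<'E'
from h import *
T=bot.grab_frame('top');S=bot.grab_frame('side')
D=[.5685,-.0515,1.613]
b=[(p,region(p,'weight_box')) for p in(T,S)]
for k in(b[:1],b[1:]):
  f=fit(k,BOX,[.575,-.19,0.02]);print(f,local(f[0],D))
cv2.imwrite('pics/c4.png',cv2.resize(T['img'][130:250,200:480,::-1],None,fx=2.8,fy=2.8,interpolation=2))
E
```

```text
position: [0.628, -0.1935, 0.0789]
tool_rot: [3.142, 0.0, 0.043]
force: [0.1, 0.1, -0.7]
finger_force: 0.0
position: [0.6652, -0.1927, 0.1539]
tool_rot: [3.139, -0.006, 0.043]
force: [0.1, -0.5, 0.4]
finger_force: 0.0
position: [0.6671, -0.3506, 0.1684]
tool_rot: [3.137, 0.002, 0.036]
force: [-0.6, -0.2, -1.0]
finger_force: 0.0
(array([ 0.5742, -0.1941,  0.046 ]), np.float64(0.028)) [-1.42714e+02  3.22000e-01  4.00000e-03]
(array([ 0.5753, -0.1978,  0.0437]), np.float64(0.034)) [-1.46457e+02 -6.21000e-01  1.00000e-03]
```

View pics/c4.png

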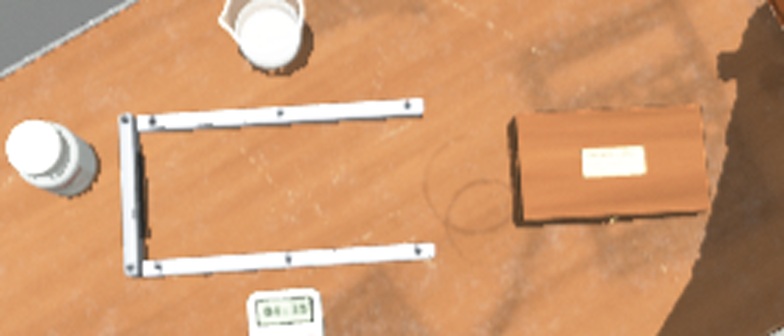

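The box now lies square before the mouth (crop 515,112 to 708,215), centred to within 1 mm. Next I'll move behind it.

```bash
(python3 -m jog '[[[-45,-20,0,0,0,0,0.4],[-41,-30,0,0,0,0,0.4],[0,0,0,0,0,-0.143,0.4],[0,0,0,0,0,-0.143,0.4],[0,0,0,0,0,-0.143,0.4]]]'
python3 -m jog '[[[0,0,0,0,0,-0.143,0.4],[0,0,0,0,0,-0.143,0.4],[0,0,0,0,0,-0.143,0.4],[0,0,0,0,0,-0.143,0.4],[0,0,0,0,0,-0.143,0.4]]]'
python3 -m jog '[[[0,0,0,0,0,-0.143,0.4],[0,0,0,0,0,-0.143,0.4],[0,0,0,0,0,-0.143,0.4],[0,0,0,0,0,0,0.4],[0,0,0,0,0,0,0.4]]]'
)| grep -E 'pos|force:|rot|grip'
python3 - <<'E'
from h import *
s=bot.observe();print(np.round(s['qpos'],2),s['position'],s['tool_rot'])
p=bot.grab_frame('top')
def w(u,v): return back(p,200+u/2.8-.3,130+v/2.8-.3,.018)
b0,b1,a0,a1=w(423,113),w(152,129),w(433,243),w(142,262)
for i,j in((b0,b1),(a0,a1)): d=j-i; print(i,np.arctan2(d[1],d[0]))
E
```

```text
position: [0.5827, -0.2942, 0.1695]
tool_rot: [3.141, -0.0, 0.481]
force: [-0.5, -0.7, -0.3]
grip_width: 0.0342
finger_force: 0.0
position: [0.5828, -0.2945, 0.1692]
tool_rot: [3.141, -0.0, 1.196]
force: [0.3, 0.2, -0.1]
grip_width: 0.0342
finger_force: 0.0
position: [0.5825, -0.2952, 0.169]
tool_rot: [3.142, -0.0, 1.613]
force: [-0.0, 0.1, 0.0]
grip_width: 0.0341
finger_force: 0.0
[ 0.67  0.76 -0.46  1.61  0.41  0.87  0.1 ] [ 0.5825476  -0.29516439  0.16899211] [ 3.14154309e+00 -2.69525235e-04  1.61339726e+00]
[ 0.6209733  -0.04629789  0.018     ] 1.6153427961052484
[ 0.51332166 -0.05152141  0.018     ] 1.6187945527886327
```

```bash
(python3 -m jog '[[[-10,-4,0,0,0,0,0.4],[0,0,30,0,0,0,0.4],[0,0,30,0,0,0,0.4],[0,0,13,0,0,0,0.4],[0,0,0,0,0,0,0.4]]]'
python3 -m jog '[[[5,0,0,0,0,0,0.4],[5,0,0,0,0,0,0.4],[5,0,0,0,0,0,0.4],[5,0,0,0,0,0,0.4],[5,0,0,0,0,0,0.4]]]'
python3 -m jog '[[[5,0,0,0,0,0,0.4],[5,0,0,0,0,0,0.4],[5,0,0,0,0,0,0.4],[5,0,0,0,0,0,0.4],[0,0,0,0,0,0,0.4]]]'
)| grep -E 'pos|force:|rot'
python3 - <<'E'
from h import *
T=bot.grab_frame('top');S=snap('side','s5.png')
D=[.568,-.051,1.615]
b=[(p,region(p,'weight_box')) for p in(T,S)]
for k in(b[:1],b[1:]):
  f=fit(k,BOX,[.575,-.17,0.04]);print(f,local(f[0],D))
s=bot.observe();print(local(list(s['position'][:2])+[s['tool_rot'][2]-np.pi/2],D))
cv2.imwrite('pics/c5.png',np.hstack([cv2.resize(p['img'][o:o+150,q:q+200,::-1],None,fx=2,fy=2,interpolation=2) for p,o,q in((T,120,300),(S,120,240))]))
E
```

```text
position: [0.578, -0.3061, 0.0944]
tool_rot: [-3.139, -0.001, 1.616]
force: [-0.6, 0.5, -0.2]
finger_force: 0.0
position: [0.5779, -0.2807, 0.0964]
tool_rot: [3.141, 0.0, 1.617]
force: [1.3, -4.0, 1.9]
finger_force: 1.5
position: [0.577, -0.2608, 0.0962]
tool_rot: [3.141, 0.0, 1.617]
force: [-0.8, 0.6, -0.0]
finger_force: 0.1
(array([ 0.5731, -0.1737,  0.0406]), np.float64(0.022)) [-1.22806e+02  3.27000e-01 -4.00000e-03]
(array([ 0.5736, -0.1778,  0.042 ]), np.float64(0.026)) [-1.26924e+02  9.00000e-03 -2.00000e-03]
[-2.10171e+02  5.98000e-01  2.00000e-03]
```

View pics/c5.png

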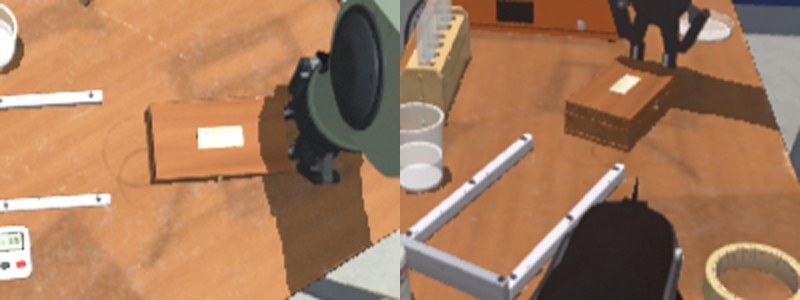

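The view shows the fingers flat on the rear end, with the box centred and square. I'll push on.

```bash
(python3 -m jog '[[[4,0,0,0,0,0,0.4],[6,0,0,0,0,0,0.4],[6,0,0,0,0,0,0.4],[6,0,0,0,0,0,0.4],[6,0,0,0,0,0,0.4]]]'
python3 -m jog '[[[6,0,0,0,0,0,0.4],[6,0,0,0,0,0,0.4],[6,0,0,0,0,0,0.4],[6,0,0,0,0,0,0.4],[6,0,0,0,0,0,0.4]]]'
python3 -m jog '[[[6,0,0,0,0,0,0.4],[6,0,0,0,0,0,0.4],[6,0,0,0,0,0,0.4],[4,0,0,0,0,0,0.4],[0,0,0,0,0,0,0.4]]]'
)| grep -E 'pos|force:|rot'
cat > chk.py <<'E'
from h import *
import sys
T=bot.grab_frame('top');S=bot.grab_frame('side')
D=[.568,-.051,1.615]
s=bot.observe();l=local(list(s['position'][:2])+[s['tool_rot'][2]-np.pi/2],D);print('tool',l,s['force'],s['clock'])
for p in(T,S):
  f=fit([(p,region(p,'weight_box'))],BOX,[.568-.044*(l[0]+86)/1e3,-.051+(l[0]+86)/1e3,0.04]);print(f,local(f[0],D))
if len(sys.argv)>1: cv2.imwrite('pics/'+sys.argv[1],np.hstack([cv2.resize(p['img'][o:o+150,q:q+200,::-1],None,fx=2,fy=2,interpolation=2) for p,o,q in((T,120,200),(S,150,190))]))
E
python3 chk.py c6.png
```

```text
position: [0.5755, -0.2324, 0.0959]
tool_rot: [-3.141, -0.0, 1.617]
force: [0.5, -2.4, -2.1]
finger_force: 1.2
position: [0.5741, -0.2027, 0.0959]
tool_rot: [3.142, 0.0, 1.617]
force: [0.1, -2.9, -2.2]
finger_force: 1.1
position: [0.5733, -0.1803, 0.096]
tool_rot: [3.141, -0.0, 1.618]
force: [-0.0, 1.1, 0.2]
finger_force: 0.0
tool [-1.30108e+02  4.93000e-01  2.00000e-03] [0.50221582 0.02322153 0.17983856] 12.5
(array([ 0.5704, -0.0931,  0.0374]), np.float64(0.029)) [-4.2165e+01 -5.3700e-01 -7.0000e-03]
(array([ 0.5689, -0.0961,  0.0858]), np.float64(0.049)) [-4.5096e+01  1.0940e+00  4.2000e-02]
```

View pics/c6.png

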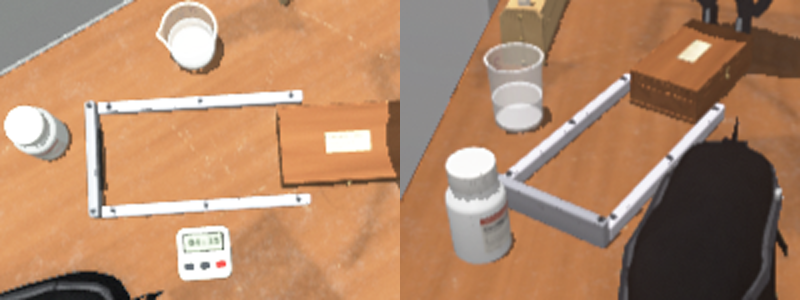

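The leading end has entered the mouth (top view, corners 280,107 and 283,185), centred between the rails. Continuing.

```bash
(python3 -m jog '[[[4,0,0,0,0,0,0.4],[6,0,0,0,0,0,0.4],[6,0,0,0,0,0,0.4],[6,0,0,0,0,0,0.4],[6,0,0,0,0,0,0.4]]]'
python3 -m jog '[[[6,0,0,0,0,0,0.4],[6,0,0,0,0,0,0.4],[6,0,0,0,0,0,0.4],[6,0,0,0,0,0,0.4],[6,0,0,0,0,0,0.4]]]'
python3 -m jog '[[[6,0,0,0,0,0,0.4],[6,0,0,0,0,0,0.4],[6,0,0,0,0,0,0.4],[4,0,0,0,0,0,0.4],[0,0,0,0,0,0,0.4]]]'
)| grep -E 'pos|force:|rot'
python3 chk.py
```

```text
position: [0.5718, -0.1526, 0.0959]
tool_rot: [-3.142, -0.0, 1.617]
force: [-0.1, -3.0, -1.0]
finger_force: 1.6
position: [0.5704, -0.1228, 0.0959]
tool_rot: [-3.142, 0.0, 1.617]
force: [0.7, -4.0, -1.4]
finger_force: 1.6
position: [0.5695, -0.1003, 0.0959]
tool_rot: [3.142, -0.001, 1.618]
force: [-0.6, 0.6, -0.7]
finger_force: 0.0
tool [-5.0003e+01  6.9900e-01  2.0000e-03] [-0.45878588 -0.11591428 -0.1760708 ] 14.2
(array([ 0.5662, -0.0124,  0.0435]), np.float64(0.079)) [ 3.8642e+01  9.3000e-02 -1.0000e-03]
(array([ 0.5667, -0.0156,  0.0682]), np.float64(0.036)) [ 3.5423e+01 -2.6600e-01  2.4000e-02]
```

```bash
(python3 -m jog '[[[4,0,0,0,0,0,0.4],[6,0,0,0,0,0,0.4],[6,0,0,0,0,0,0.4],[6,0,0,0,0,0,0.4],[6,0,0,0,0,0,0.4]]]'
python3 -m jog '[[[6,0,0,0,0,0,0.4],[6,0,0,0,0,0,0.4],[6,0,0,0,0,0,0.4],[6,0,0,0,0,0,0.4],[6,0,0,0,0,0,0.4]]]'
python3 -m jog '[[[6,0,0,0,0,0,0.4],[6,0,0,0,0,0,0.4],[6,0,0,0,0,0,0.4],[6,0,0,0,0,0,0.4],[6,0,0,0,0,0,0.4]]]'
python3 -m jog '[[[6,0,0,0,0,0,0.4],[6,0,0,0,0,0,0.4],[4,0,0,0,0,0,0.4],[0,0,0,0,0,0,0.4]]]'
)| grep -E 'pos|force:|rot'
python3 chk.py c7.png
```

```text
position: [0.5681, -0.0727, 0.0959]
tool_rot: [-3.141, -0.0, 1.617]
force: [0.2, -2.0, -2.2]
finger_force: 1.3
position: [0.5667, -0.0428, 0.0959]
tool_rot: [-3.142, -0.0, 1.617]
force: [0.3, -2.8, -1.4]
finger_force: 1.2
position: [0.5654, -0.0129, 0.0959]
tool_rot: [-3.142, -0.0, 1.617]
force: [0.1, -2.5, -1.2]
finger_force: 1.1
position: [0.5647, 0.0035, 0.096]
tool_rot: [3.141, -0.001, 1.618]
force: [0.3, 0.4, -1.1]
finger_force: 0.0
tool [5.391e+01 8.450e-01 2.000e-03] [-0.90293026 -0.78917059 -0.0840674 ] 16.3
(array([0.561 , 0.0931, 0.0362]), np.float64(0.431)) [ 1.44269e+02  6.25000e-01 -8.00000e-03]
(array([0.5636, 0.0848, 0.061 ]), np.float64(0.065)) [ 1.35862e+02 -1.60500e+00  1.70000e-02]
```

View pics/c7.png

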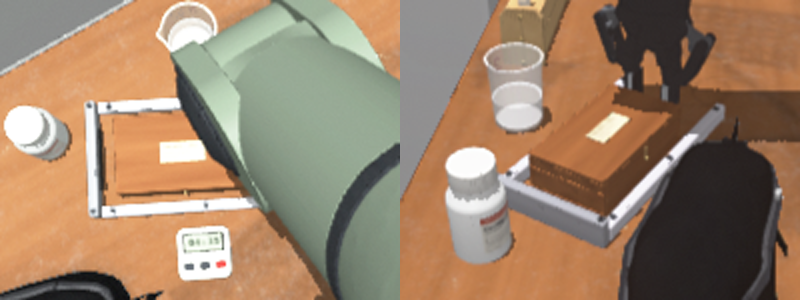

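About 20 mm of gap remains before the stop (top view, 103 to 115 px), and the beaker is undisturbed. I'll close in slowly and watch the force.

```bash
(python3 -m jog '[[[3,0,0,0,0,0,0.4],[3,0,0,0,0,0,0.4],[3,0,0,0,0,0,0.4],[2,0,0,0,0,0,0.4],[2,0,0,0,0,0,0.4]]]'
python3 -m jog '[[[1,0,0,0,0,0,0.4],[1,0,0,0,0,0,0.4]]]'
python3 -m jog '[[[1,0,0,0,0,0,0.4],[1,0,0,0,0,0,0.4]]]'
)| grep -E 'pos|force:'
```

```text
position: [0.5641, 0.0157, 0.0959]
force: [0.3, -3.9, 1.3]
finger_force: 2.1
position: [0.564, 0.0175, 0.0959]
force: [-0.9, -4.2, 1.0]
finger_force: 2.2
position: [0.5639, 0.0196, 0.0959]
force: [0.7, -4.6, 1.1]
finger_force: 2.2
```

```bash
for r in 1; do python3 -m jog '[[[1,0,0,0,0,0,0.4]]]'
python3 -m jog '[[[1,0,0,0,0,0,0.4]]]'
python3 -m jog '[[[0.5,0,0,0,0,0,0.4]]]'; done| grep -E 'pos|force:'
```

```text
position: [0.5639, 0.0206, 0.0959]
force: [0.1, -5.0, 1.8]
finger_force: 2.3
position: [0.5638, 0.0216, 0.0959]
force: [1.0, -4.4, 1.8]
finger_force: 2.3
position: [0.5638, 0.0222, 0.0959]
force: [0.0, -5.4, 1.1]
finger_force: 2.3
```

```bash
for r in 1; do python3 -m jog '[[[1,0,0,0,0,0,0.4]]]'
python3 -m jog '[[[0.5,0,0,0,0,0,0.4]]]'
python3 -m jog '[[[0.5,0,0,0,0,0,0.4]]]'; done| grep -E 'pos|force:'; python3 chk.py
```

```text
position: [0.5637, 0.023, 0.0959]
force: [0.9, -5.2, 1.6]
finger_force: 2.4
position: [0.5637, 0.0235, 0.0959]
force: [-0.0, -7.1, 3.1]
finger_force: 3.5
position: [0.5637, 0.0235, 0.0959]
force: [2.1, -9.8, 2.4]
finger_force: 4.8
tool [7.4646e+01 1.0000e+00 1.0000e-03] [ 0.00853897 -7.74794335  3.27541618] 18.0
(array([0.5602, 0.1113, 0.0392]), np.float64(0.661)) [ 1.62486e+02  6.20000e-01 -5.00000e-03]
(array([0.5613, 0.0987, 0.0558]), np.float64(0.16)) [1.4985e+02 7.8000e-02 1.2000e-02]
```

Force rose to about 10 N and motion stalled at the expected place, so the box is home. Now I'll back off and lift away.

```bash
(python3 -m jog '[[[-3,0,0,0,0,0,0.4],[-12,0,0,0,0,0,0.4],[-20,0,0,0,0,0,0.4],[0,0,-30,0,0,0,0.4],[0,0,-40,0,0,0,0.4]]]'
python3 -m jog '[[[0,0,-45,0,0,0,0.4],[0,0,-40,0,0,0,0.4],[-40,0,0,0,0,0,0.4],[-45,0,0,0,0,0,0.4],[-45,0,0,0,0,0,0.4]]]'
python3 -m jog '[[[-45,0,0,0,0,0,0.4],[-45,0,0,0,0,0,0.4],[-30,0,0,0,0,0,0.4],[0,0,0,0,0,0,0.4],[0,0,0,0,0,0,0.4]]]'
)| grep -E 'pos|force:'
sed -i 's/l\[0\]=//; s/^for p in(T,S):/l[0]=74\nfor p in(T,S):/' chk.py; python3 chk.py c8.png
```

```text
position: [0.5643, -0.012, 0.1652]
force: [0.3, -0.9, 0.5]
finger_force: 0.0
position: [0.5711, -0.1428, 0.2513]
force: [0.5, -0.8, 0.3]
finger_force: 0.0
position: [0.5763, -0.2613, 0.2506]
force: [-0.5, 1.1, -0.3]
finger_force: 0.0
tool [-2.08891e+02  4.34000e-01  3.00000e-03] [ 0.67119525  0.23073525 -0.02439333] 19.7
(array([0.5611, 0.1102, 0.046 ]), np.float64(0.029)) [ 1.61347e+02 -2.30000e-01  2.00000e-03]
(array([0.5623, 0.0994, 0.0635]), np.float64(0.145)) [ 1.50505e+02 -9.52000e-01  1.90000e-02]
```

View pics/c8.png

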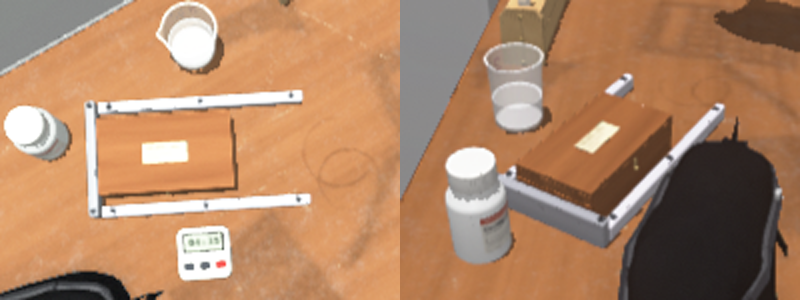

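The box rests against the stop (top view: box 98–235, bar at 93) and is centred and square. The bottle, beaker and timer have not moved, and the hand is clear.

```bash
python3 -c "
from workcell import bot
print(bot.job_done())"
```

```text
the job is handed in; nothing more can be done
None
```

The box is home against the stop bar, centred and square between the rails, with the bottle, beaker and timer unmoved and the hand clear; I handed the job in at about 20 s on the robot's clock.

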